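# Put the machine covers away in the spring-clip rack

## Task

Put away the grinding machine's aluminium covers that wait in the wooden stand: push first the wide cover and then the narrow one straight down into the rack slot of its own width, each fully home so that the clips snap into its notches. Last, hang the guard on the screw of the wooden post by its keyhole, slide it down so that the narrow slot rests on the screw behind the head, and let go of it hanging upright. Leave the other things on the bench where they are.

Things in the scene. Friction and masses are not known exactly. Their poses are not given: they have to be found in the camera images.
- cover_wide: Wide machine cover: flat aluminium panel 160 wide (its y) x 130 tall (z) x 10 mm thick (x), black vent stripes; stands upright in the stand. Origin: centre of its underside. Each side edge has a notch 9 mm deep, 34 to 57 mm above the underside; bottom corners chamfered 10 mm. Symmetric front to back. About 0.2 kg.
- cover_narrow: The narrow machine cover: as the wide one (130 tall, 10 thick, same notches and chamfers, 0.2 kg), but 120 mm wide. Origin: centre of its underside; y along its width, z up, x through the thickness.
- guard: Guard: aluminium plate 10 mm thick (its x), 135 tall (z). Lower part 110 wide (y) up to 85 mm; above it a grip tab 60 wide, 85 to 135 mm. Stands upright in the stand, tab up. Keyhole: 28 mm opening centred 42 mm above the underside, with a 13 mm wide slot rising from it to 78 mm. Origin: centre of the underside. Symmetric front to back. About 0.25 kg.
- keyhole (a point): Centre of the guard's 28 mm keyhole opening (mid thickness), 42 mm above the guard's underside; moves and turns with the guard.
- stand: Fixed plywood stand, 180 (x) x 180 (y) mm, three grooves along y at x = -60, 0 and +60 mm, each 13 mm wide, floor 12 and rims 38 mm above the table. The two covers and the guard stand in them in any order, their width along the grooves. Origin: centre of the underside.
- rack: Fixed spring-clip rack, base 170 (x) x 236 (y) x 15 mm. Two slots along y: wide at x = +40, narrow at x = -40 mm. Each has a U channel at both ends (13 mm between walls, 80 mm high, flared to 90) and two sprung 16 mm rollers sticking in 7 mm past the cover's edges. A cover let go stops on them about 44 mm up; a push of 7 to 16 N forces it past, down to the floor. Origin: centre of the underside.
- slot_wide (a point): Centre of the floor of the rack's wide slot, 15 mm above the table; y along the slot, z up. The underside of the fully seated wide cover lies here.
- slot_narrow (a point): Centre of the floor of the rack's narrow slot, 15 mm above the table; y along the slot, z up. The underside of the fully seated narrow cover lies here.
- post: Fixed plywood post: base 110 x 110 x 15 mm, upright 60 wide (y) x 18 thick (x), top 145 mm above the table. A headed steel screw stands out of its +x face (away from the robot) 130 mm up: shank 8 mm diameter, 18 long, then a head 20 mm diameter, 5 thick. Origin: centre of the underside.
- screw (a point): Middle of the screw's shank, on its axis, 130 mm above the table, 9 mm from the post's face and 9 mm behind the head's inner face; x points along the screw out past the head (outer face at x = +14 mm), z up. When the guard hangs home the slot's upper end rests on the shank: its underside is 74 mm below this point.
- jar: Bystander: jar with black cap, 52 mm diameter, 70 mm tall, beside the post. Origin: centre of the underside.
- wrench: Bystander: steel wrench 160 mm long, lying just beyond the post. Origin: its middle, underside.
- screwdriver: Bystander: screwdriver 180 mm long, lying on the robot side of the post. Origin: its middle, underside.
- mug: Bystander: white mug, 76 mm diameter, 85 mm tall. Origin: centre of the underside.
- carton: Bystander: small cardboard carton 60 x 100 x 50 mm, beyond the stand. Origin: centre of the underside.
- tape_roll: Bystander: black tape roll, 100 mm diameter, 25 mm high, lying flat beyond the stand. Origin: centre of the underside.
- brush: Bystander: brush 170 mm long, lying on the robot's side of the table. Origin: its middle, underside.

How it is judged:
By the outcome, as a careful person would: the job done as asked, in the order asked, and still so for the second after the job is handed in, with the robot touching nothing.
It also fails if it takes over 72 s, if anything falls off the work surface, if the arm or the gripper's body presses on something with over 40 N, if the wrist force passes 120 N, or if a joint passes its speed limit or range.

## Robot

A 6-joint arm with a two-finger parallel gripper is mounted at the origin on the work surface. World frame = base frame: x ahead of the robot, y to its left, z up, the work surface at z = 0. Lengths are in mm, angles in rad, forces in N, time in s.
With the tool pointing down it reaches from about 300 to 775 mm from the base axis. Payload 14.6 kg.
Tool frame: the origin (TCP) lies on the centre line of the jaws, within the pads' length; the fingertips stand 19 mm ahead of it and the grasp point (between the pads) is the TCP (bot.tip_reach is the distance from the TCP to the fingertips, in mm); z points along the fingers, y is the line along which they close (so a half turn about z gives the same grasp; the last joint's range is limited). The gripper opens to 85 mm and grips with 20 to 120 N. Pads are 22 mm wide; open, the fingers measure 114 mm over their backs; the gripper's body (76 mm by 85 mm) begins 54 mm behind the grasp point. The pads swing forward as they close: fully open they stand 13 mm farther back than shut.
Start: joints at [1.057, 0.3, 1.521, -0, 1.321, -0.067], TCP at [237.641, 496, 250.281] pointing down, gripper open.
Joint ranges: [-3.03, 3.03], [-0.79, 2.21], [0.23, 2.52], [-1.04, 4.18], [0, 3.07], [-2.55, 2.55]. Speed limits (rad/s): [2.22, 2.22, 2.57, 3.14, 3.14, 3.14].

## Interface

Orientations are given as a unit quaternion [w, x, y, z].
In Python, from workcell import bot, get_image, get_calibration gives the robot as it stands (bot), with the cameras as plain functions.
- The arm moves only by the tool inch_along, called by a JSON object that holds its "fn" and its "kwargs", one argument or row to a line. Schema: {"type":"object","properties":{"segments":{"type":"array","items":{"type":"object","properties":{"sx":{"type":"number"},"sy":{"type":"number"},"sz":{"type":"number"},"ax":{"type":"number"},"ay":{"type":"number"},"az":{"type":"number"},"jaw":{"type":"number"}},"additionalProperties":false,"required":["jaw"]},"minItems":1,"maxItems":20},"clamp_n":{"type":"number"},"only":{"type":"string"},"quiet":{"type":"boolean"},"lines":{"type":"string"}},"required":["segments"],"additionalProperties":false}. segments is a list of rows, 1 to 20 of them, each an object with the fields sx, sy, sz (the shift in normalised numbers (1 is 600 mm)), ax, ay, az (a rotation vector in fractions of the full range, 1 being 2 rad), jaw (the finger opening in mm); a field left out counts as zero (the opening has to be given); each row is the pose to reach, as a shift and turn from the pose commanded when the call began, along the tool's axes at that moment; what a row does not reach only later rows make up. A row lasts 1/8 s, in which the tool goes at most 62.5 mm and 0.188 rad, less where a joint would pass 70% of its speed; a pose out of reach is approached as far as the arm can. The fingers move at their own pace and stop on an object; clamp_n is the grip in N (left out, the last holds). Time passes only in rows, so rows that do not move let the fingers close. The tool returns the time, the measured TCP pose, the force, the opening and the grip force at its end. only (a regular expression) keeps the lines of the reply that match it, lines (a string "A,B") keeps lines A to B, and quiet returns only ok. A shift or turn number past 1, either way, is cut back to 1. Input that does not fit is refused with a message, and nothing moves.
- bot.read_state(): the state, without advancing time (a new reading comes with each control period).
- get_image(name): name is "side" or "top"; returns the picture (384x512x3 uint8, blue, green, red); there is no depth.
- get_calibration(name): a dict with "fx", "fy", "cx", "cy" (pixels), "dist" ([k1, k2, p1, p2, k3] as OpenCV has them; the pictures are not rectified), "R" (3x3) and "t" (3): a world point X has camera coordinates R X + t. Camera axes: x right, y down, z forward; pixel columns grow to the right and rows downward; lengths in mm; the calibration is good to about 2 mm. A picture is of the moment at which its call begins. get_calibration takes no time and is no camera call.
- bot.job_done(): hands the job in; it is judged then, once.
The state is a dict: "time": time; "q": joint angles; "qvel": joint speeds; "joint_torque": joint torques, N m; "tool_pos": TCP position; "ee_rot": TCP orientation; "force": force on the tool from outside, world axes, zero at the start; "moment": the same for the moment, N m; "gripper_width": finger opening in mm; "grasp_force": force on a finger pad.
Only numpy, scipy, OpenCV 4.12 (cv2) and the standard library are available. Lean on these libraries where they do the work, as an engineer would, in place of code of your own. Each camera call takes 0.05 s, during which the arm holds its last target. There are 200 camera calls.

## Working session

There is one attempt and no reset: what is moved stays moved. The work goes in short steps, Python scripts to look and compute and a tool call to move; the robot and the scene stay as the last step left them, time stands still between calls to the robot, and variables do not carry over. Pictures are saved under pics/ and viewed, at most 11 in all, crops included, and the job is handed in when it is done.

```bash
ls; mkdir -p pics; python3 - <<'E'
from workcell import bot, get_image, get_calibration
import cv2,numpy as np
s=bot.read_state()
print({k:np.round(s[k],3) for k in('time','tool_pos','ee_rot','gripper_width','force')})
for n in('side','top'):
    im=get_image(n); cv2.imwrite(f'pics/{n}0_raw.png',im); cv2.imwrite(f'pics/{n}0.png',cv2.resize(im,(800,600),interpolation=cv2.INTER_CUBIC))
    c=get_calibration(n);R=np.array(c['R']);print(n,np.round(-R.T@np.array(c['t'])),np.round(R,2).tolist(),c['fx'],c['dist'])
E
```

```text
pics
workcell.py
{'time': np.float64(0.0), 'tool_pos': array([237.526, 495.81 , 249.699]), 'ee_rot': array([-0.   ,  0.222,  0.975, -0.001]), 'gripper_width': np.float64(85.562), 'force': array([0.418, 0.044, 0.396])}
side [ 280. -935.  673.] [[0.97, -0.26, -0.0], [-0.13, -0.47, -0.88], [0.22, 0.85, -0.48]] 423.2244605629826 [-0.11817978  0.          0.          0.          0.        ]
top [ 323.   72. 1250.] [[0.0, -1.0, 0.01], [-0.98, -0.0, -0.2], [0.2, -0.01, -0.98]] 488.9011643623776 [-0.19367688  0.          0.          0.          0.        ]
```

View pics/top0.png

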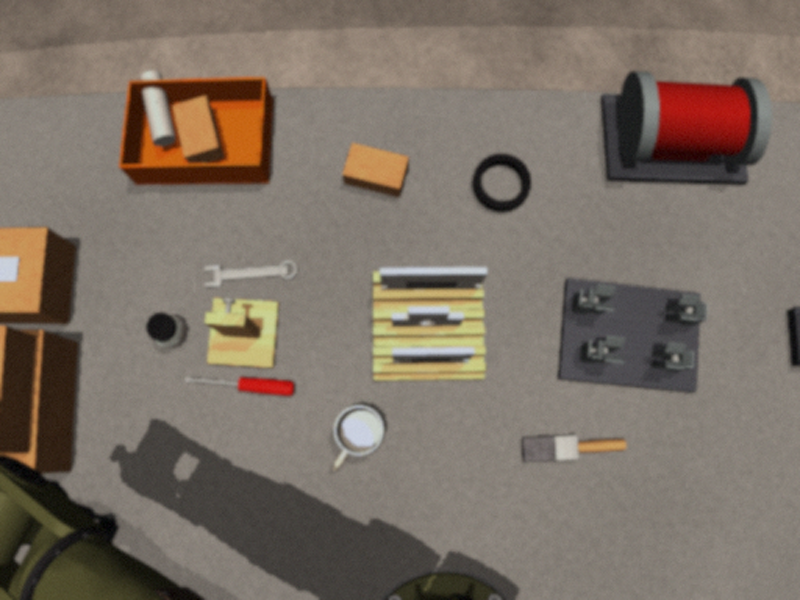

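View pics/side0.png

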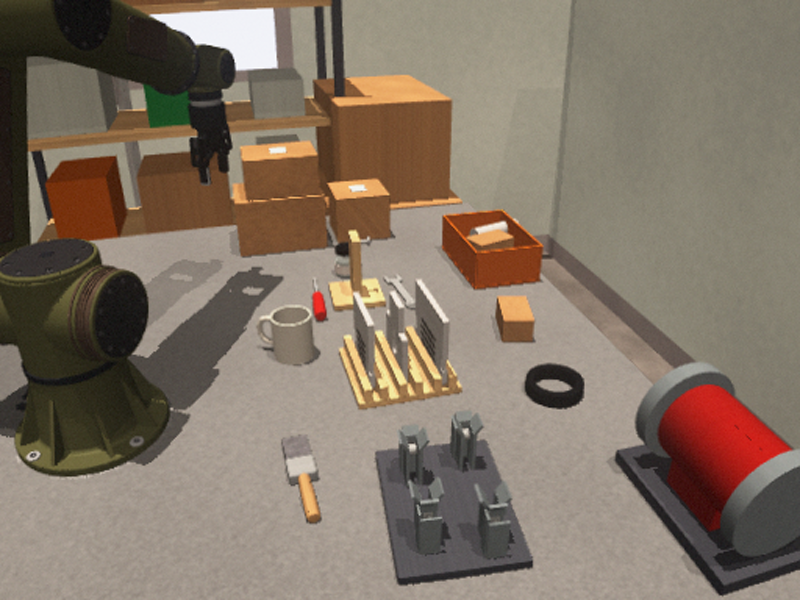

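The top view shows the wide cover in the far groove (432,277), the guard in the middle (428,317) and the narrow cover in the near groove (432,354). The rack is at (632,335) and the post at (240,325). The side view agrees. Next I'll enlarge these areas.

```bash
python3 - <<'E'
import cv2,numpy as np
t=cv2.imread('pics/top0_raw.png');s=cv2.imread('pics/side0_raw.png')
f=lambda im,x,y,w,h,k:cv2.resize(im[y:y+h,x:x+w],None,fx=k,fy=k,interpolation=cv2.INTER_CUBIC)
o=np.zeros((600,800,3),np.uint8)
a=f(t,350,165,110,90,3.5);o[:a.shape[0],:a.shape[1]]=a        # rack k3.5 at (0,0)
a=f(t,230,160,100,90,3.5);o[:a.shape[0],400:400+a.shape[1]]=a  # stand
a=f(t,90,170,110,70,3.5);o[330:330+a.shape[0],:a.shape[1]]=a # post
a=f(s,205,140,100,66,4);o[330:594,400:800]=a # post side, top of stand
cv2.imwrite('pics/c1.png',o)
b=f(s,210,175,135,200,3);cv2.imwrite('pics/c2.png',b)
E
```

```text
(no output)
```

View pics/c1.png

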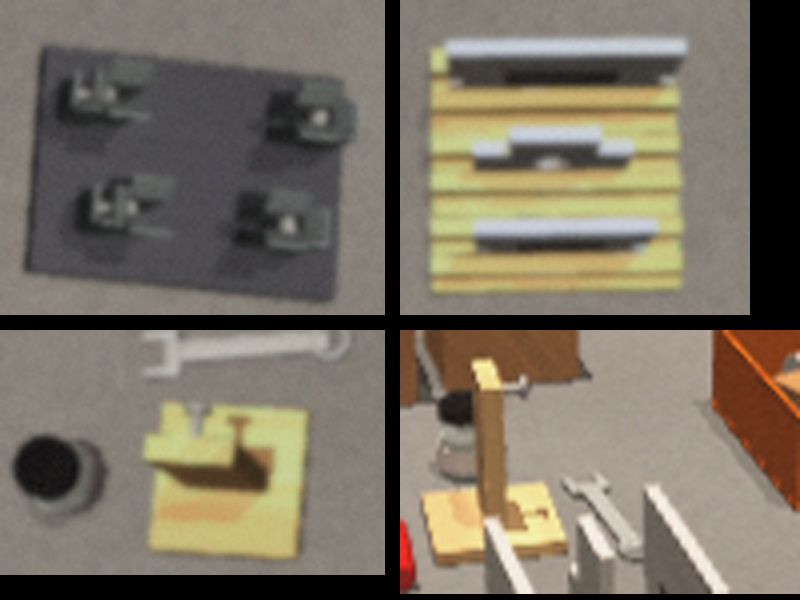

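View pics/c2.png

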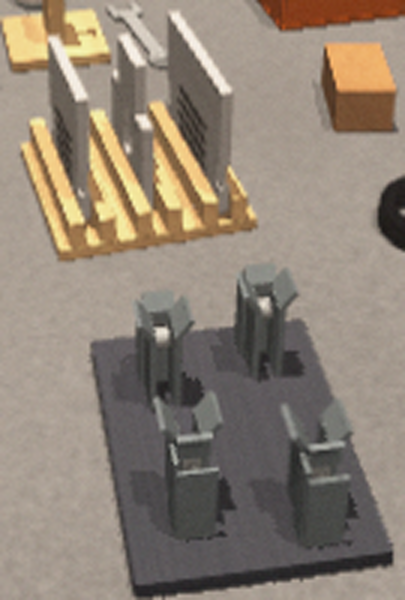

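The crops show the rack base turned about 0.1 rad, and I can read its four top corners in both views. The cover and guard top edges are clear: wide (446..686,47), guard tab (509..601,133), narrow (474..658,226). The post top and base corners are clear too. Now I'll fit the poses.

```bash
cat > h.py <<'E'
import cv2,numpy as np
from scipy.optimize import least_squares
from workcell import bot, get_image, get_calibration
CAL={n:get_calibration(n) for n in('side','top')}
def proj(n,X):
    c=CAL[n];R=np.array(c['R'],float);K=np.array([[c['fx'],0,c['cx']],[0,c['fy'],c['cy']],[0,0,1.]])
    return cv2.projectPoints(np.array(X,float).reshape(-1,1,3),cv2.Rodrigues(R)[0],np.array(c['t'],float),K,np.array(c['dist'],float))[0][:,0]
def raw(u,ox,oy,px,py,k): return (np.array(u,float)-[px,py]+.5)/k-.5+[ox,oy]
def tf(p,L): 
    c,s=np.cos(p[2]),np.sin(p[2]);L=np.array(L,float);return np.c_[p[0]+c*L[:,0]-s*L[:,1],p[1]+s*L[:,0]+c*L[:,1],L[:,2]]
def fit(obs,p0):  # obs: list (cam, local pts(z world), pixels)
    f=lambda p:np.concatenate([(proj(n,tf(p,L))-u).ravel() for n,L,u in obs])
    r=least_squares(f,p0);return r.x,r.fun.reshape(-1,2)
E
python3 - <<'E'
from h import *
np.set_printoptions(precision=2,suppress=True)
B=lambda a,b,z:[[a,b,z],[a,-b,z],[-a,-b,z],[-a,b,z]]  # top TL TR BR BL
S=lambda a,b,z:[[-a,b,z],[a,b,z],[a,-b,z],[-a,-b,z]]  # side TL TR BR BL
R1=lambda u:raw(u,350,165,0,0,3.5);S1=lambda u:raw(u,230,160,400,0,3.5);P1=lambda u:raw(u,90,170,0,330,3.5)
Q1=lambda u:raw(u,205,140,400,330,4);C2=lambda u:raw(u,210,175,0,0,3)
O={'rack':([('top',B(85,118,15),R1([[42,47],[343,80],[333,299],[26,270]])),('side',S(85,118,15),C2([[91,341],[303,321],[391,552],[135,585]]))],[550,-250,.1]),
'wide':([('top',[[0,80,142],[0,-80,142]],S1([[446,47],[686,47]])),('side',[[0,80,142],[0,-80,142]],C2([[173,14],[227,88]]))],[550,0,0]),
'narrow':([('top',[[0,60,142],[0,-60,142]],S1([[474,226],[658,226]])),('side',[[0,60,142],[0,-60,142]],C2([[53,41],[83,104]]))],[450,0,0]),
'guard':([('top',[[0,30,147],[0,-30,147]],S1([[509,133],[601,133]])),],[500,0,0]),
'postbase':([('top',B(55,55,15),P1([[162,403],[307,410],[298,558],[149,548]])),('side',S(55,55,15),Q1([[422,493],[545,484],[567,546],[435,555]]))],[500,300,0]),
'posttop':([('top',B(9,30,145),P1([[147,437],[237,430],[237,456],[147,463]])),('side',S(9,30,145),Q1([[473,362],[491,360],[503,386],[480,390]]))],[500,300,0]),
'screwhead':([('top',[[0,0,130]],P1([[199,405]])),('side',[[0,0,130]],Q1([[525,385]]))],[500,300,0])}
for k,(o,p) in O.items():
    for nm,oo in(('both',o),)+tuple((q[0],[q]) for q in o if len(o)>1 and len(q[1])>1):
        x,r=fit(oo,p);print(k,nm,x,'rms',np.sqrt((r**2).mean()))
E
```

```text
rack both [ 504.03 -315.14   -0.11] rms 0.596747092420795
rack top [ 504.5  -313.85   -0.1 ] rms 0.3521381642490403
rack side [ 503.51 -316.54   -0.11] rms 0.5175229913022174
wide both [582.04  22.35   0.01] rms 0.6229822700608494
wide top [582.16  21.83   0.01] rms 0.002114703342866192
wide side [582.49  25.05   0.02] rms 0.7753049041578317
narrow both [461.96  21.15   0.01] rms 0.7457784194902657
narrow top [462.28  22.41   0.  ] rms 0.025764858822439195
narrow side [460.45  14.09   0.01] rms 0.1637746115352323
guard both [523.03  29.69   0.  ] rms 0.05490275778994991
postbase both [507.   329.85  -0.05] rms 0.5580414422488916
postbase top [507.32 330.47  -0.04] rms 0.24962623864353783
postbase side [505.8  324.76  -0.07] rms 0.42325871876276866
posttop both [508.53 328.93   0.04] rms 0.6895564866886271
posttop top [509.54 328.78   0.08] rms 0.16179223441429436
posttop side [506.65 329.14  -0.06] rms 0.2689086050416917
screwhead both [539.73 329.19   0.  ] rms 0.3834412735475224
```

```bash
cat >> h.py <<'E'
from scipy.spatial.transform import Rotation as Ro
def go(x,y,z,ang=90.):  # ang: world direction of tool x, deg, tool down
    s=bot.read_state();q=s['ee_rot'];C=Ro.from_quat([q[1],q[2],q[3],q[0]])
    a=np.radians(ang);T=Ro.from_matrix(np.array([[np.cos(a),np.sin(a),0],[np.sin(a),-np.cos(a),0],[0,0,-1.]]))
    print('from',np.round(s['tool_pos'],1),'row',np.round(C.inv().apply(np.array([x,y,z])-s['tool_pos']),1),np.round((C.inv()*T).as_rotvec(),4),'w',round(s['gripper_width'],1),'F',np.round(s['force'],1),'t',round(s['time'],1))
E
python3 - <<'E'
from h import *
go(582,22.3,240)
x,r=fit([('top',[[0,0,70]],raw([[47,467]],90,170,0,330,3.5))],[500,400,0]);print('jar',x)
print(proj('top',[[0,0,0]]),bot.tip_reach)
E
```

```text
from [237.6 495.8 249.8] row [-515.2 -278.2   10. ] [-1.000e-03  5.000e-04  1.124e+00] w 85.2 F [ 0.3 -0.2 -0.5] t 0.1
jar [506.68937115 450.96693852   0.        ]
[[283.72770018 414.26742528]] 19.0
```

Units first: shifts go in shares of 600 mm and turns go in shares of 2 rad. So -515.2 mm is -0.8587, -464 mm is -0.7733, 1.124 rad is 0.562.

{"fn": "inch_along", "kwargs": {
  "segments": [
    {"sx":-0.0867, "sy":-0.0467, "sz":0.0017, "az":0.055, "jaw":40},
    {"sx":-0.1717, "sy":-0.0933, "sz":0.0033, "az":0.11, "jaw":40},
    {"sx":-0.2583, "sy":-0.1383, "sz":0.005, "az":0.17, "jaw":40},
    {"sx":-0.3433, "sy":-0.185, "sz":0.0067, "az":0.225, "jaw":40},
    {"sx":-0.43, "sy":-0.2317, "sz":0.0083, "az":0.28, "jaw":40},
    {"sx":-0.515, "sy":-0.2783, "sz":0.01, "az":0.335, "jaw":40},
    {"sx":-0.6017, "sy":-0.325, "sz":0.0117, "az":0.395, "jaw":40},
    {"sx":-0.6867, "sy":-0.37, "sz":0.0133, "az":0.45, "jaw":40},
    {"sx":-0.7733, "sy":-0.4167, "sz":0.015, "az":0.505, "jaw":40},
    {"sx":-0.8587, "sy":-0.4637, "sz":0.0167, "az":0.562, "jaw":40},
    {"sx":-0.8587, "sy":-0.4637, "sz":0.0167, "az":0.562, "jaw":40},
    {"sx":-0.8587, "sy":-0.4637, "sz":0.0167, "az":0.562, "jaw":40}
  ],
  "clamp_n": 60
}}

```text
time: 1.6
tool_pos: [581.7, 22.7, 239.8]
ee_rot: [-0.0, 0.707, 0.707, -0.0]
force: [-0.6, 0.4, -0.7]
gripper_width: 40.1
grasp_force: 0.0
```

```bash
python3 -c "
from h import *
go(582,22.3,117)"
```

```text
from [581.7  22.7 239.8] row [ -0.4   0.4 122.8] [-0.0011 -0.0002  0.0003] w 40.1 F [-0.6  0.4 -0.7] t 1.6
```

In the tool's units: 122 mm is 0.2033, 100 mm is 0.1667.

{"fn": "inch_along", "kwargs": {
  "segments": [
    {"sy":0.0007, "sz":0.0833, "jaw":40},
    {"sy":0.0007, "sz":0.1667, "jaw":40},
    {"sy":0.0007, "sz":0.2033, "jaw":40},
    {"sy":0.0007, "sz":0.2033, "jaw":40},
    {"sy":0.0007, "sz":0.2033, "jaw":5},
    {"sy":0.0007, "sz":0.2033, "jaw":5},
    {"sy":0.0007, "sz":0.2033, "jaw":5},
    {"sy":0.0007, "sz":0.2033, "jaw":5},
    {"sy":0.0007, "sz":0.2033, "jaw":5}
  ],
  "clamp_n": 80
}}

```text
time: 2.72
tool_pos: [583.1, 22.8, 120.0]
ee_rot: [0.001, 0.707, 0.707, 0.001]
force: [-1.7, 1.0, 7.6]
gripper_width: 9.1
grasp_force: 79.1
```

In the tool's units: -120 mm is -0.2, -60 mm is -0.1.

{"fn": "inch_along", "kwargs": {
  "segments": [
    {"sz":-0.025, "jaw":5},
    {"sz":-0.1, "jaw":5},
    {"sz":-0.2, "jaw":5},
    {"sz":-0.2, "jaw":5}
  ]
}}

```text
time: 3.22
tool_pos: [583.8, 22.5, 244.2]
ee_rot: [0.003, 0.707, 0.707, 0.003]
force: [-0.2, -0.6, -2.9]
gripper_width: 8.9
grasp_force: 78.9
```

```bash
python3 -c "
from h import *
go(543.8,-318.9,235,84)"
```

```text
from [583.8  22.5 244.2] row [-341.4  -40.1    9. ] [ 0.0091 -0.0002  0.1048] w 8.9 F [-0.2 -0.6 -2.9] t 3.2
```

In the tool's units: -341 mm is -0.5683, -300 mm is -0.5, 0.105 rad is 0.0525.

{"fn": "inch_along", "kwargs": {
  "segments": [
    {"sx":-0.0833, "sy":-0.01, "az":0.0075, "jaw":5},
    {"sx":-0.1667, "sy":-0.02, "az":0.015, "jaw":5},
    {"sx":-0.25, "sy":-0.03, "az":0.0225, "jaw":5},
    {"sx":-0.3333, "sy":-0.04, "az":0.03, "jaw":5},
    {"sx":-0.4167, "sy":-0.05, "sz":0.0033, "az":0.04, "jaw":5},
    {"sx":-0.5, "sy":-0.0583, "sz":0.01, "az":0.05, "jaw":5},
    {"sx":-0.5683, "sy":-0.0667, "sz":0.015, "ax":0.0045, "az":0.0525, "jaw":5},
    {"sx":-0.5683, "sy":-0.0667, "sz":0.015, "ax":0.0045, "az":0.0525, "jaw":5},
    {"sx":-0.5683, "sy":-0.0667, "sz":0.015, "ax":0.0045, "az":0.0525, "jaw":5}
  ]
}}

```text
time: 4.35
tool_pos: [542.3, -318.0, 228.9]
ee_rot: [-0.004, 0.743, 0.669, -0.003]
force: [0.4, -0.2, -2.5]
gripper_width: 8.9
grasp_force: 78.6
```

```bash
python3 - <<'E'
from h import *
go(543.8,-318.9,235,84)
f=lambda im,x,y,w,h,k:cv2.resize(im[y:y+h,x:x+w],None,fx=k,fy=k,interpolation=cv2.INTER_CUBIC)
t=get_image('top');s=get_image('side');cv2.imwrite('pics/t1.png',t);cv2.imwrite('pics/s1.png',s)
o=np.zeros((600,800,3),np.uint8);a=f(t,350,165,110,90,3.6);o[:a.shape[0],:a.shape[1]]=a
a=f(s,235,210,115,170,3.5);o[:595,400:800]=a[:,:400];cv2.imwrite('pics/c3.png',o)
E
```

```text
from [ 542.3 -318.   228.9] row [-0.7  1.5 -6.2] [-0.0098 -0.0002 -0.0003] w 8.9 F [ 0.4 -0.2 -2.5] t 4.3
```

View pics/c3.png

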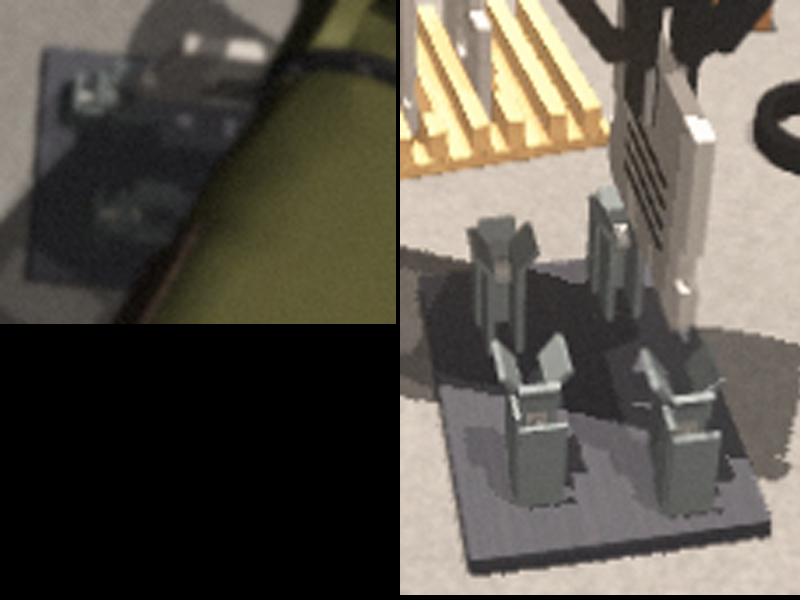

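The top view is mostly hidden by the arm. The side view shows the cover above the wide slot, its near end at (700,130) and bottom corner at (685,330); the near channel of the wide slot is at (686,395). I'll level it, lower it to just over the channels and compare more closely.

In the tool's units: 14 mm is 0.0233, 1.5 mm is 0.0025, -0.01 rad is -0.005.

{"fn": "inch_along", "kwargs": {
  "segments": [
    {"sx":-0.0012, "sy":0.0025, "sz":0.0133, "ax":-0.005, "jaw":5},
    {"sx":-0.0012, "sy":0.0025, "sz":0.0233, "ax":-0.005, "jaw":5},
    {"sx":-0.0012, "sy":0.0025, "sz":0.0233, "ax":-0.005, "jaw":5},
    {"sx":-0.0012, "sy":0.0025, "sz":0.0233, "ax":-0.005, "jaw":5},
    {"sx":-0.0012, "sy":0.0025, "sz":0.0233, "ax":-0.005, "jaw":5}
  ]
}}

```text
time: 5.08
tool_pos: [543.8, -319.4, 215.5]
ee_rot: [0.001, 0.743, 0.669, 0.0]
force: [0.7, 0.4, -1.7]
gripper_width: 9.3
grasp_force: 78.6
```

```bash
python3 - <<'E'
from h import *
go(543.8,-318.9,215,84)
f=lambda im,x,y,w,h,k:cv2.resize(im[y:y+h,x:x+w],None,fx=k,fy=k,interpolation=cv2.INTER_CUBIC)
s=get_image('side');cv2.imwrite('pics/s2.png',s)
t=get_image('top')
o=np.zeros((600,800,3),np.uint8)
a=f(s,285,235,70,120,5);o[:600,:350]=a
a=f(t,350,165,90,60,5);o[:300,350:]=a;cv2.imwrite('pics/c4.png',o)
B=lambda u:raw(u,285,235,0,0,5)
p=[543.8,-318.9,-.105]
L=lambda x,y,z:((proj('side',tf(p,[[x,y,z]]))[0]-[285,235]+.5)*5-.5).round(1)
z0=215-108
print('cover top corners',L(5,-80,z0+130),L(-5,-80,z0+130),'chamf bottom',L(-5,-70,z0),L(5,-70,z0),'chamf top',L(-5,-80,z0+10),L(5,-80,z0+10))
for y in(-118,118):print('rack corners',y,[L(a-40,y,15) for a in(-85,85)])
E
```

```text
from [ 543.8 -319.4  215.5] row [ 0.5 -0.1  0.5] [ 0.0014  0.0007 -0.0002] w 9.3 F [ 0.7  0.4 -1.7] t 5.1
cover top corners [203.1 107.9] [175.  110.7] chamf bottom [142.3 371.2] [167.8 368.1] chamf top [151.1 370. ] [177.  366.8]
rack corners -118 [array([-151.3,  674. ]), array([282.5, 615.1])]
rack corners 118 [array([-224.9,  266. ]), array([128.1, 228.8])]
```

View pics/c4.png

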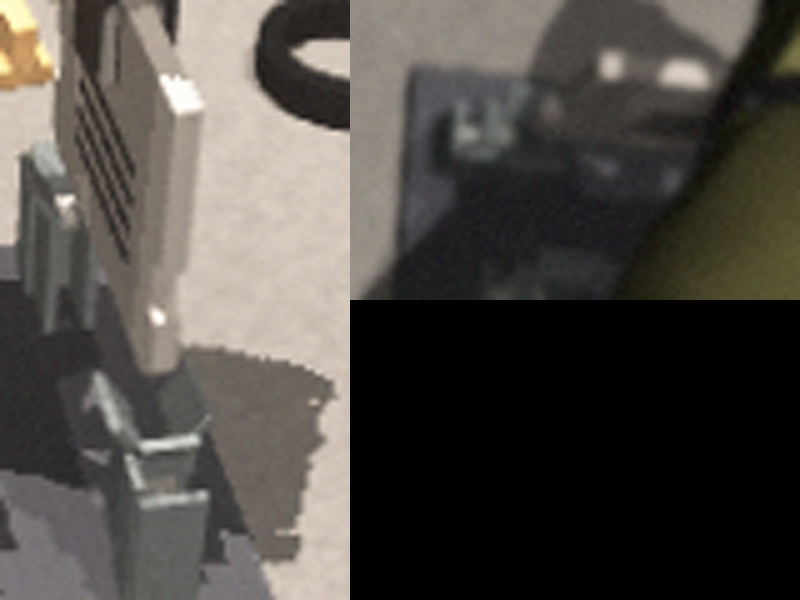

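The prediction matches the picture: top corners (203,108),(175,111) against the observed (203,105),(173,112), and chamfer (142,371) against (143,371). So the side camera is good here. Next I'll check the slot plane against the near channel's front plate, whose centre is about (170,498), running to (164,600).

```bash
python3 - <<'E'
from h import *
p=[543.8,-318.9,-.105]
L=lambda x,y,z:((proj('side',tf(p,[[x,y,z]]))[0]-[285,235]+.5)*5-.5).round(1)
for y in(-80,-90,-100,-110):print(y,[L(0,y,z).tolist() for z in(15,40,60,80)],L(13,y,60)-L(-13,y,60))
E
```

```text
-80 [[145.0, 556.5], [149.5, 512.8], [153.2, 476.8], [156.9, 439.7]] [65.  -8.4]
-90 [[151.6, 575.6], [156.2, 531.9], [160.0, 495.8], [163.9, 458.7]] [65.5 -8.6]
-100 [[158.2, 595.1], [163.1, 551.3], [167.0, 515.2], [171.0, 478.0]] [66.2 -8.7]
-110 [[165.0, 615.0], [170.0, 571.2], [174.1, 534.9], [178.3, 497.6]] [66.8 -9. ]
```

In the tool's units: 42 mm is 0.07, 38 mm is 0.0633.

{"fn": "inch_along", "kwargs": {
  "segments": [
    {"sz":0.02, "jaw":5},
    {"sz":0.0333, "jaw":5},
    {"sz":0.0433, "jaw":5},
    {"sz":0.0533, "jaw":5},
    {"sz":0.0633, "jaw":5},
    {"sz":0.07, "jaw":5},
    {"sz":0.07, "jaw":5},
    {"sz":0.07, "jaw":5}
  ]
}}

```text
time: 6.18
tool_pos: [543.8, -319.4, 173.4]
ee_rot: [0.001, 0.743, 0.669, 0.0]
force: [1.0, 0.6, -1.8]
gripper_width: 9.2
grasp_force: 78.5
```

```bash
python3 -c "
from h import *
go(543.8,-318.9,215,84)"
```

```text
from [ 543.8 -319.4  173.4] row [  0.4  -0.  -41.6] [ 0.0011  0.0005 -0.0002] w 9.2 F [ 1.   0.6 -1.8] t 6.2
```

In the tool's units: 50 mm is 0.0833, 46 mm is 0.0767.

{"fn": "inch_along", "kwargs": {
  "segments": [
    {"sz":0.0133, "jaw":5},
    {"sz":0.0267, "jaw":5},
    {"sz":0.04, "jaw":5},
    {"sz":0.0533, "jaw":5},
    {"sz":0.0667, "jaw":5},
    {"sz":0.0767, "jaw":5},
    {"sz":0.0833, "jaw":5},
    {"sz":0.0833, "jaw":5},
    {"sz":0.0833, "jaw":5}
  ],
  "clamp_n": 100
}}

```text
time: 7.3
tool_pos: [543.9, -319.2, 123.1]
ee_rot: [0.0, 0.743, 0.669, 0.0]
force: [3.1, 1.1, -0.2]
gripper_width: 8.7
grasp_force: 98.5
```

In the tool's units: 4 mm is 0.0067, 2 mm is 0.0033.

{"fn": "inch_along", "kwargs": {
  "segments": [
    {"sz":0.0033, "jaw":5},
    {"sz":0.0067, "jaw":5},
    {"sz":0.0067, "jaw":5},
    {"sz":0.0067, "jaw":5}
  ]
}}

```text
time: 7.8
tool_pos: [544.6, -319.3, 123.0]
ee_rot: [0.002, 0.743, 0.669, 0.001]
force: [-6.6, 11.5, 31.2]
gripper_width: 8.9
grasp_force: 103.2
```

{"fn": "inch_along", "kwargs": {
  "segments": [
    {"sz":-0.0067, "jaw":5},
    {"sz":-0.0067, "jaw":40},
    {"sz":-0.0067, "jaw":40},
    {"sz":-0.0067, "jaw":40},
    {"sz":-0.0667, "jaw":40},
    {"sz":-0.15, "jaw":40},
    {"sz":-0.2, "jaw":40},
    {"sz":-0.2, "jaw":40},
    {"sz":-0.2, "jaw":40}
  ],
  "clamp_n": 60
}}

```text
time: 8.93
tool_pos: [543.4, -319.2, 238.0]
ee_rot: [-0.0, 0.743, 0.669, -0.0]
force: [-0.5, -0.4, -1.2]
gripper_width: 40.1
grasp_force: 0.0
```

```bash
python3 - <<'E'
from h import *
go(462,21.8,240)
s=get_image('side');cv2.imwrite('pics/s3.png',s)
p=[543.8,-318.9,-.105]
print(proj('side',tf(p,[[0,80,145],[0,-80,145]])))
cv2.imwrite('pics/c5.png',cv2.resize(s[225:375,225:375],None,fx=4,fy=4,interpolation=cv2.INTER_CUBIC))
E
```

```text
from [ 543.4 -319.2  238. ] row [ 330.6 -116.8   -1.8] [-0.0005 -0.0003 -0.105 ] w 40.1 F [-0.5 -0.4 -1.2] t 8.9
[[298.17206432 246.83820536]
 [318.52439729 296.96849523]]
```

View pics/c5.png

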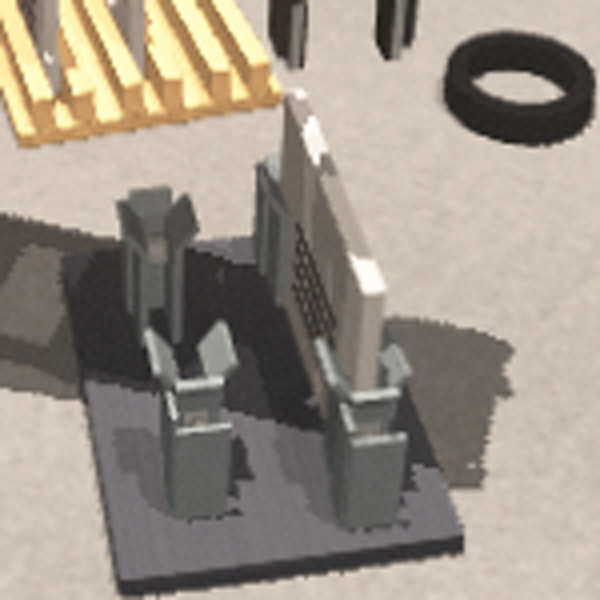

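The wide cover is seated. Its top edge runs from (293,95) to (370,285), where I predicted (293,88) to (374,288). Next is the narrow cover.

In the tool's units: 331 mm is 0.5517, 300 mm is 0.5, -0.105 rad is -0.0525.

{"fn": "inch_along", "kwargs": {
  "segments": [
    {"sx":0.0833, "sy":-0.03, "az":-0.01, "jaw":40},
    {"sx":0.1667, "sy":-0.06, "az":-0.02, "jaw":40},
    {"sx":0.25, "sy":-0.09, "az":-0.03, "jaw":40},
    {"sx":0.3333, "sy":-0.12, "az":-0.04, "jaw":40},
    {"sx":0.4167, "sy":-0.15, "az":-0.05, "jaw":40},
    {"sx":0.5, "sy":-0.1767, "az":-0.0525, "jaw":40},
    {"sx":0.5517, "sy":-0.195, "az":-0.0525, "jaw":40},
    {"sx":0.5517, "sy":-0.195, "az":-0.0525, "jaw":40},
    {"sx":0.5517, "sy":-0.195, "az":-0.0525, "jaw":40},
    {"sx":0.5517, "sy":-0.195, "az":-0.0525, "jaw":40}
  ]
}}

```text
time: 10.22
tool_pos: [462.2, 21.4, 238.6]
ee_rot: [0.0, 0.707, 0.707, -0.0]
force: [0.5, -0.7, 0.7]
gripper_width: 40.0
grasp_force: 0.0
```

```bash
python3 -c "
from h import *
go(462,21.8,118)"
```

```text
from [462.2  21.4 238.6] row [  0.5  -0.2 120.6] [ 0.0003  0.0007 -0.0011] w 40.0 F [ 0.5 -0.7  0.7] t 10.2
```

In the tool's units: 120 mm is 0.2, 100 mm is 0.1667.

{"fn": "inch_along", "kwargs": {
  "segments": [
    {"sx":0.0008, "sz":0.0833, "jaw":40},
    {"sx":0.0008, "sz":0.1667, "jaw":40},
    {"sx":0.0008, "sz":0.2, "jaw":40},
    {"sx":0.0008, "sz":0.2, "jaw":40},
    {"sx":0.0008, "sz":0.2, "jaw":40},
    {"sx":0.0008, "sz":0.2, "jaw":5},
    {"sx":0.0008, "sz":0.2, "jaw":5},
    {"sx":0.0008, "sz":0.2, "jaw":5},
    {"sx":0.0008, "sz":0.2, "jaw":5},
    {"sx":0.0008, "sz":0.2, "jaw":5}
  ],
  "clamp_n": 80
}}

```text
time: 11.48
tool_pos: [462.7, 22.5, 119.9]
ee_rot: [0.001, 0.707, 0.707, 0.001]
force: [0.2, -0.2, 6.2]
gripper_width: 9.0
grasp_force: 78.9
```

In the tool's units: -118 mm is -0.1967, -70 mm is -0.1167.

{"fn": "inch_along", "kwargs": {
  "segments": [
    {"sz":-0.0333, "jaw":5},
    {"sz":-0.1167, "jaw":5},
    {"sz":-0.1967, "jaw":5},
    {"sz":-0.1967, "jaw":5},
    {"sz":-0.1967, "jaw":5},
    {"sz":-0.1967, "jaw":5}
  ]
}}

```text
time: 12.22
tool_pos: [461.6, 22.6, 235.8]
ee_rot: [-0.0, 0.707, 0.707, -0.001]
force: [-0.2, -0.2, -2.8]
gripper_width: 9.1
grasp_force: 78.7
```

```bash
python3 -c "
from h import *
go(464.2,-310.6,225,84)"
```

```text
from [461.6  22.6 235.8] row [-333.2    2.6   10.9] [-0.0013  0.0006  0.1047] w 9.1 F [-0.2 -0.2 -2.8] t 12.2
```

In the tool's units: -333.5 mm is -0.5558, -300 mm is -0.5, 0.105 rad is 0.0525.

{"fn": "inch_along", "kwargs": {
  "segments": [
    {"sx":-0.0833, "az":0.0075, "jaw":5},
    {"sx":-0.1667, "az":0.015, "jaw":5},
    {"sx":-0.25, "sy":0.0017, "az":0.0225, "jaw":5},
    {"sx":-0.3333, "sy":0.0017, "az":0.03, "jaw":5},
    {"sx":-0.4167, "sy":0.0033, "sz":0.005, "az":0.04, "jaw":5},
    {"sx":-0.5, "sy":0.005, "sz":0.0117, "az":0.05, "jaw":5},
    {"sx":-0.5558, "sy":0.005, "sz":0.0183, "az":0.0525, "jaw":5},
    {"sx":-0.5558, "sy":0.005, "sz":0.0283, "az":0.0525, "jaw":5},
    {"sx":-0.5558, "sy":0.005, "sz":0.0333, "az":0.0525, "jaw":5},
    {"sx":-0.5558, "sy":0.005, "sz":0.0333, "az":0.0525, "jaw":5},
    {"sx":-0.5558, "sy":0.005, "sz":0.0333, "az":0.0525, "jaw":5},
    {"sx":-0.5558, "sy":0.005, "sz":0.0333, "az":0.0525, "jaw":5}
  ]
}}

```text
time: 13.72
tool_pos: [465.3, -310.6, 217.5]
ee_rot: [0.001, 0.743, 0.669, 0.0]
force: [-0.5, 0.3, -1.3]
gripper_width: 8.9
grasp_force: 78.5
```

```bash
python3 - <<'E'
from h import *
go(464.5,-310.9,175,84)
s=get_image('side');cv2.imwrite('pics/s4.png',s)
cv2.imwrite('pics/c6.png',cv2.resize(s[225:375,225:375],None,fx=4,fy=4,interpolation=cv2.INTER_CUBIC))
E
```

```text
from [ 465.3 -310.6  217.5] row [-0.4 -0.8 42.5] [0.0014 0.0007 0.0003] w 8.9 F [-0.5  0.3 -1.3] t 13.7
```

View pics/c6.png

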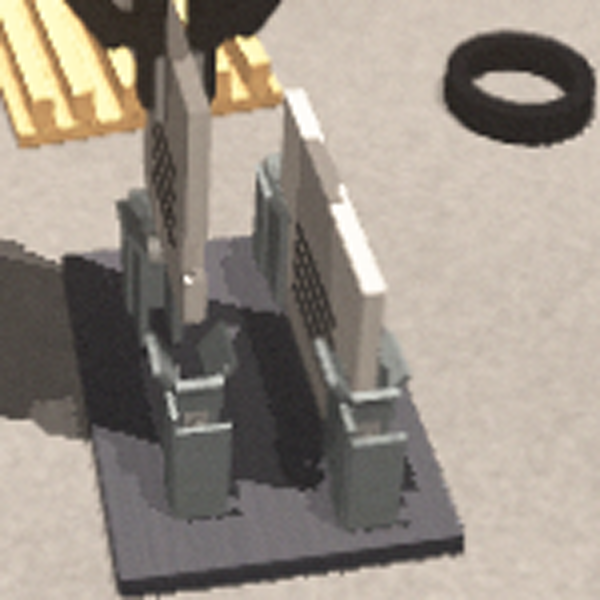

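The narrow cover hangs above its slot, with its bottom corner at (193,325) and the channel mouth at (197,380). It lines up, so I'll lower it.

In the tool's units: 43 mm is 0.0717, 36 mm is 0.06.

{"fn": "inch_along", "kwargs": {
  "segments": [
    {"sx":-0.0005, "sy":-0.0012, "sz":0.0167, "jaw":5},
    {"sx":-0.0005, "sy":-0.0012, "sz":0.03, "jaw":5},
    {"sx":-0.0005, "sy":-0.0012, "sz":0.04, "jaw":5},
    {"sx":-0.0005, "sy":-0.0012, "sz":0.05, "jaw":5},
    {"sx":-0.0005, "sy":-0.0012, "sz":0.06, "jaw":5},
    {"sx":-0.0005, "sy":-0.0012, "sz":0.0717, "jaw":5},
    {"sx":-0.0005, "sy":-0.0012, "sz":0.0717, "jaw":5},
    {"sx":-0.0005, "sy":-0.0012, "sz":0.0717, "jaw":5}
  ],
  "clamp_n": 100
}}

```text
time: 14.78
tool_pos: [464.5, -311.2, 174.4]
ee_rot: [0.001, 0.743, 0.669, 0.0]
force: [0.4, -0.1, -2.2]
gripper_width: 8.7
grasp_force: 98.5
```

```bash
python3 -c "
from h import *
go(464.5,-310.9,123,84)"
```

```text
from [ 464.5 -311.2  174.4] row [ 0.3 -0.  51.4] [ 0.0011  0.0006 -0.0002] w 8.7 F [ 0.4 -0.1 -2.2] t 14.8
```

In the tool's units: 54 mm is 0.09, 53 mm is 0.0883.

{"fn": "inch_along", "kwargs": {
  "segments": [
    {"sz":0.0133, "jaw":5},
    {"sz":0.0267, "jaw":5},
    {"sz":0.04, "jaw":5},
    {"sz":0.0533, "jaw":5},
    {"sz":0.0667, "jaw":5},
    {"sz":0.0767, "jaw":5},
    {"sz":0.085, "jaw":5},
    {"sz":0.0883, "jaw":5},
    {"sz":0.09, "jaw":5},
    {"sz":0.09, "jaw":5},
    {"sz":0.09, "jaw":5}
  ]
}}

```text
time: 16.15
tool_pos: [465.3, -311.3, 123.0]
ee_rot: [0.002, 0.743, 0.669, 0.001]
force: [-5.6, 8.2, 29.8]
gripper_width: 8.8
grasp_force: 103.1
```

In the tool's units: -120 mm is -0.2, -90 mm is -0.15.

{"fn": "inch_along", "kwargs": {
  "segments": [
    {"sz":-0.005, "jaw":5},
    {"sz":-0.005, "jaw":40},
    {"sz":-0.005, "jaw":40},
    {"sz":-0.005, "jaw":40},
    {"sz":-0.0667, "jaw":40},
    {"sz":-0.15, "jaw":40},
    {"sz":-0.2, "jaw":40},
    {"sz":-0.2, "jaw":40},
    {"sz":-0.2, "jaw":40},
    {"sz":-0.2, "jaw":40}
  ],
  "clamp_n": 60
}}

```text
time: 17.4
tool_pos: [464.0, -310.9, 238.9]
ee_rot: [-0.001, 0.743, 0.669, -0.0]
force: [-0.4, 0.2, 0.3]
gripper_width: 40.2
grasp_force: 0.0
```

```bash
python3 - <<'E'
from h import *
go(522.5,30,240)
s=get_image('side');cv2.imwrite('pics/s5.png',s)
t=get_image('top');cv2.imwrite('pics/t5.png',t)
# guard tab + post top, both cameras predicted
print(proj('side',[[522.5,60,147],[522.5,0,147]]),proj('top',[[522.5,60,147],[522.5,0,147]]))
E
```

```text
from [ 464.  -310.9  238.9] row [345.2  22.4  -0.9] [-0.0008 -0.0007 -0.105 ] w 40.2 F [-0.4  0.2  0.3] t 17.4
[[250.95745818 185.98537019]
 [256.53640317 196.17303482]] [[260.72722063 197.82186323]
 [286.86089268 197.92166043]]
```

In the tool's units: 345 mm is 0.575, 300 mm is 0.5, -0.105 rad is -0.0525.

{"fn": "inch_along", "kwargs": {
  "segments": [
    {"sx":0.0833, "sy":0.005, "az":-0.01, "jaw":40},
    {"sx":0.1667, "sy":0.01, "az":-0.02, "jaw":40},
    {"sx":0.25, "sy":0.015, "az":-0.03, "jaw":40},
    {"sx":0.3333, "sy":0.02, "az":-0.04, "jaw":40},
    {"sx":0.4167, "sy":0.0267, "az":-0.05, "jaw":40},
    {"sx":0.5, "sy":0.0317, "az":-0.0525, "jaw":40},
    {"sx":0.575, "sy":0.0373, "az":-0.0525, "jaw":40},
    {"sx":0.575, "sy":0.0373, "az":-0.0525, "jaw":40},
    {"sx":0.575, "sy":0.0373, "az":-0.0525, "jaw":40},
    {"sx":0.575, "sy":0.0373, "az":-0.0525, "jaw":40}
  ]
}}

```text
time: 18.75
tool_pos: [522.7, 28.7, 239.9]
ee_rot: [0.0, 0.708, 0.707, 0.0]
force: [0.5, -0.4, -0.3]
gripper_width: 39.7
grasp_force: 0.0
```

```bash
python3 -c "
from h import *
go(522.5,30,130)"
```

```text
from [522.7  28.7 239.9] row [  1.4  -0.3 109.9] [ 0.0007  0.0007 -0.0013] w 39.7 F [ 0.5 -0.4 -0.3] t 18.8
```

In the tool's units: 110 mm is 0.1833, 90 mm is 0.15.

{"fn": "inch_along", "kwargs": {
  "segments": [
    {"sx":0.0017, "sz":0.0833, "jaw":40},
    {"sx":0.0017, "sz":0.15, "jaw":40},
    {"sx":0.0017, "sz":0.1833, "jaw":40},
    {"sx":0.0017, "sz":0.1833, "jaw":40},
    {"sx":0.0017, "sz":0.1833, "jaw":40},
    {"sx":0.0017, "sz":0.1833, "jaw":5},
    {"sx":0.0017, "sz":0.1833, "jaw":5},
    {"sx":0.0017, "sz":0.1833, "jaw":5},
    {"sx":0.0017, "sz":0.1833, "jaw":5},
    {"sx":0.0017, "sz":0.1833, "jaw":5}
  ],
  "clamp_n": 80
}}

```text
time: 20.0
tool_pos: [523.3, 30.5, 131.0]
ee_rot: [0.001, 0.707, 0.707, 0.001]
force: [-0.8, -0.9, 6.4]
gripper_width: 8.7
grasp_force: 79.1
```

In the tool's units: -120 mm is -0.2, -70 mm is -0.1167.

{"fn": "inch_along", "kwargs": {
  "segments": [
    {"sz":-0.0333, "jaw":5},
    {"sz":-0.1167, "jaw":5},
    {"sz":-0.2, "jaw":5},
    {"sz":-0.2, "jaw":5},
    {"sz":-0.2, "jaw":5},
    {"sz":-0.2, "jaw":5}
  ]
}}

```text
time: 20.75
tool_pos: [522.3, 30.6, 248.5]
ee_rot: [-0.0, 0.707, 0.707, -0.001]
force: [0.9, -0.2, -3.0]
gripper_width: 9.2
grasp_force: 78.5
```

```bash
python3 - <<'E'
from h import *
go(580,328,206,87.4)
s=cv2.imread('pics/s5.png');S=get_image('side');t=get_image('top');cv2.imwrite('pics/s6.png',S);cv2.imwrite('pics/t6.png',t)
f=lambda im,x,y,w,h,k:cv2.resize(im[y:y+h,x:x+w],None,fx=k,fy=k,interpolation=cv2.INTER_CUBIC)
o=np.zeros((600,800,3),np.uint8)
o[:,:400]=f(S,205,135,80,120,5)          # guard held + post, side
o[:300,400:]=f(S,205,140,50,38,8)[:300]  # post, side k8
o[300:,400:]=f(t,125,180,66,50,6)[:300,:400] if True else 0  # post top k6
cv2.imwrite('pics/c7.png',o)
E
```

```text
from [522.3  30.6 248.5] row [297.4  57.8  42.3] [-0.0017  0.0006  0.0453] w 9.2 F [ 0.9 -0.2 -3. ] t 20.8Traceback (most recent call last):
  File "<stdin>", line 8, in <module>
ValueError: could not broadcast input array from shape (300,396,3) into shape (300,400,3)
```

```bash
python3 - <<'E'
from h import *
S=cv2.imread('pics/s6.png');t=cv2.imread('pics/t6.png')
f=lambda im,x,y,w,h,k:cv2.resize(im[y:y+h,x:x+w],None,fx=k,fy=k,interpolation=cv2.INTER_CUBIC)
o=np.zeros((600,800,3),np.uint8)
o[:,:400]=f(S,205,135,80,120,5)
o[:296,400:]=f(S,210,140,50,37,8)
o[300:600,400:796]=f(t,125,180,66,50,6)
cv2.imwrite('pics/c7.png',o)
E
```

```text
(no output)
```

View pics/c7.png

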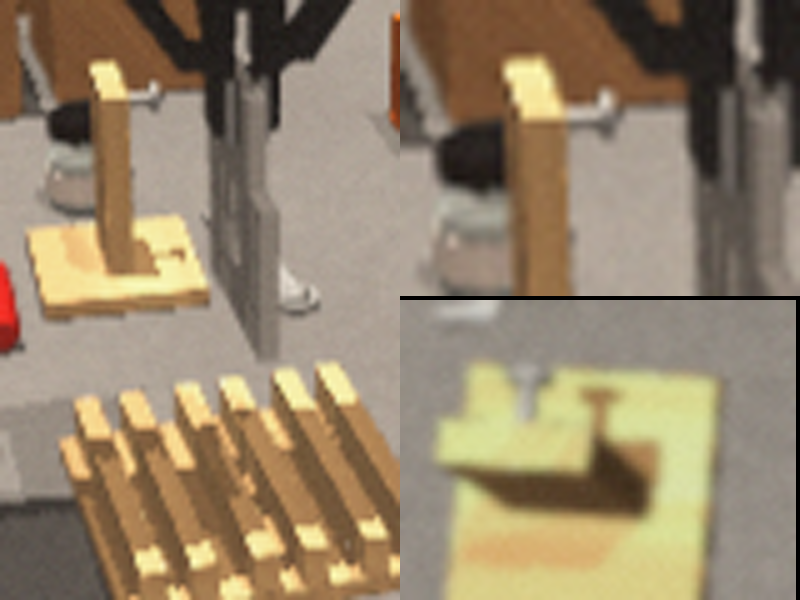

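The side view shows the guard held upright (bottom corner about (268,357), shoulder (268,204)), the screw head at (608,111), and the post top corners at (503,60), (545,57), (567,120), (515,122). In the top view the head is at (531,374) and the upright's top near edge runs (440,462)–(590,473).

```bash
python3 - <<'E'
from h import *
np.set_printoptions(precision=1,suppress=True)
A=lambda u:raw(u,205,135,0,0,5);Bk=lambda u:raw(u,210,140,400,0,8);T=lambda u:raw(u,125,180,400,300,6)
P1=lambda u:raw(u,90,170,0,330,3.5);Q1=lambda u:raw(u,205,140,400,330,4)
g=[[5,-55,0],[-5,-55,0],[5,-55,85],[-5,-55,85]]
u=A([[277,357],[260,358],[278,205],[258,203]])
print('guard bias px*5',((u-proj('side',np.array(g)+[522.3,30.6,129.5]))*5))
side=lambda a,b,z,c=0:[[c-a,b,z],[c+a,b,z],[c+a,-b,z],[c-a,-b,z]]
top=lambda a,b,z,c=0:[[c+a,b,z],[c+a,-b,z],[c-a,-b,z],[c-a,b,z]]
obs=lambda c:[('top',top(55,55,15),P1([[162,403],[307,410],[298,558],[149,548]])),('side',side(55,55,15),Q1([[422,493],[545,484],[567,546],[435,555]])),
 ('top',[[c-9,30,145],[c-9,-30,145]],T([[438,463],[590,473]])),('side',side(9,30,145,c),Bk([[503,60],[545,57],[567,120],[515,122]])),
 ('top',[[c+29.5,0,130]],T([[531,374]])),('side',[[c+29.5,0,130]],Bk([[608,111]]))]
for w in('both','top','side'):
    def f(q): return np.concatenate([(proj(n,tf(q[:3],np.array(L)+[[0 if L[0][2]==15 else q[3],0,0]]))-uu).ravel() for n,L,uu in obs(0) if w in(n,'both')])
    r=least_squares(f,[507,330,-.05,0]);q=r.x
    print(w,np.round(q,3),'rms',np.sqrt((r.fun**2).mean()),'screw',tf(q[:3],[[q[3]+18,0,130]]));print(r.fun.reshape(-1,2)[-7:].tolist() if w=='both' else '')
E
```

```text
guard bias px*5 [[-3.8 -1.5]
 [-2.  -3. ]
 [-3.  -4.7]
 [-3.5 -9. ]]
both [507.  330.   -0.1   0.3] rms 0.500603882892712 screw [[525.3 329.1 130. ]]
[[0.00861094676164953, 0.05769993013024077], [0.04002936955029668, 0.34725677883929507], [0.1609529881024514, 0.28226582184362314], [0.10334433688839795, -0.7327646898554292], [1.0301511041727736, -0.5115771297055289], [0.10764054949871138, 0.6750355355322313], [-0.07004438359314236, 0.6192703276984446]]
top [507.3 330.3  -0.    0.7] rms 0.23947528005026683 screw [[526.  329.5 130. ]]

side [506.2 327.4  -0.1  -0.2] rms 0.49802037371952856 screw [[524.  326.1 130. ]]
```

Units first: shifts go in shares of 600 mm and turns go in shares of 2 rad. So 297 mm is 0.495, 280 mm is 0.4667, 0.05 rad is 0.025.

```bash
python3 -c "
from h import *
go(575,327.7,207,87.1)"
```

```text
from [522.5  30.6 249. ] row [297.1  52.5  41.7] [-0.0009  0.0006  0.0506] w 9.1 F [ 0.2  0.3 -3.2] t 20.9
```

{"fn": "inch_along", "kwargs": {
  "segments": [
    {"sx":0.05, "sy":0.05, "sz":0.0033, "jaw":5},
    {"sx":0.1333, "sy":0.0867, "sz":0.01, "az":0.005, "jaw":5},
    {"sx":0.2167, "sy":0.0867, "sz":0.0267, "az":0.01, "jaw":5},
    {"sx":0.3, "sy":0.0867, "sz":0.0433, "az":0.015, "jaw":5},
    {"sx":0.3833, "sy":0.0867, "sz":0.0567, "az":0.02, "jaw":5},
    {"sx":0.4667, "sy":0.0867, "sz":0.0683, "az":0.025, "jaw":5},
    {"sx":0.495, "sy":0.088, "sz":0.0692, "az":0.025, "jaw":5},
    {"sx":0.495, "sy":0.088, "sz":0.0692, "az":0.025, "jaw":5},
    {"sx":0.495, "sy":0.088, "sz":0.0692, "az":0.025, "jaw":5},
    {"sx":0.495, "sy":0.088, "sz":0.0692, "az":0.025, "jaw":5}
  ]
}}

```text
time: 22.1
tool_pos: [576.0, 326.4, 208.8]
ee_rot: [0.001, 0.725, 0.689, 0.0]
force: [-0.1, 0.1, -2.8]
gripper_width: 9.1
grasp_force: 79.0
```

```bash
python3 - <<'E'
from h import *
go(575,327.7,207,87.1)
S=get_image('side');t=get_image('top');cv2.imwrite('pics/s7.png',S);cv2.imwrite('pics/t7.png',t)
f=lambda im,x,y,w,h,k:cv2.resize(im[y:y+h,x:x+w],None,fx=k,fy=k,interpolation=cv2.INTER_CUBIC)
o=np.zeros((600,800,3),np.uint8)
o[:,:400]=f(S,205,125,50,75,8)
o[:300,400:800]=f(t,120,170,80,60,5)
cv2.imwrite('pics/c8.png',o)
E
```

```text
from [576.  326.4 208.8] row [ 1.2 -1.   1.7] [ 0.0013  0.0005 -0.0008] w 9.1 F [-0.1  0.1 -2.8] t 22.1
```

View pics/c8.png

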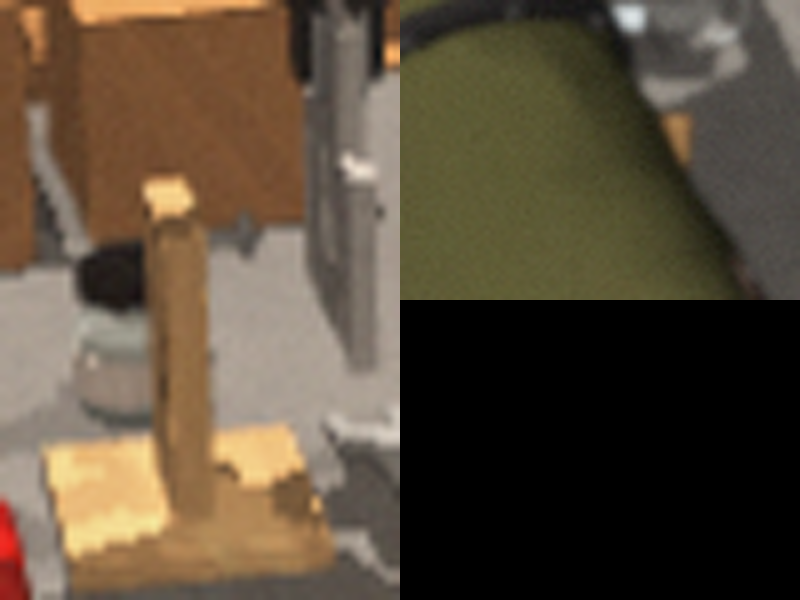

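The guard stands clear of the screw head: head at (248,236), guard's near bottom corners at (350,370) and (374,368), shoulder at (360,172). I'll compare the camera bias of the guard and the screw here.

```bash
python3 - <<'E'
from h import *
A=lambda u:raw(u,205,125,0,0,8)
g=[[5,-55.0,0],[-5,-55,0],[5,-55,85],[-5,-55,85]]
for off in(0,-.8):
  G=tf([576,326.4,-.05],np.array(g)+[0,off,0])+[0,0,208.8-119]
  print('guard resid (px8)',np.round((A([[374,368],[350,370],[376,182],[345,172]])-proj('side',G))*8,1).tolist())
h=tf([526,329.3,-.05],[[11.5,0,130]]);print('head',np.round((A([[248,236]])-proj('side',h))*8,1))
e=proj('side',h)
for d in np.eye(3):print('px8/mm',np.round((proj('side',h+d)-e)*8,2))
E
```

```text
guard resid (px8) [[-6.1, -2.6], [-5.9, -2.8], [-2.3, 7.4], [-8.3, -4.7]]
guard resid (px8) [[-6.5, -3.4], [-6.2, -3.6], [-2.7, 6.6], [-8.7, -5.4]]
head [[-1.1  0.5]]
px8/mm [[ 2.38 -0.25]]
px8/mm [[-0.51 -0.91]]
px8/mm [[-0.06 -2.25]]
```

In the tool's units: -36 mm is -0.06, 1.7 mm is 0.0028.

{"fn": "inch_along", "kwargs": {
  "segments": [
    {"sx":0.002, "sy":-0.0133, "sz":0.0028, "jaw":5},
    {"sx":0.002, "sy":-0.0267, "sz":0.0028, "jaw":5},
    {"sx":0.002, "sy":-0.0367, "sz":0.0028, "jaw":5},
    {"sx":0.002, "sy":-0.0467, "sz":0.0028, "jaw":5},
    {"sx":0.002, "sy":-0.0533, "sz":0.0028, "jaw":5},
    {"sx":0.002, "sy":-0.06, "sz":0.0028, "jaw":5},
    {"sx":0.002, "sy":-0.06, "sz":0.0028, "jaw":5},
    {"sx":0.002, "sy":-0.06, "sz":0.0028, "jaw":5}
  ]
}}

```text
time: 23.2
tool_pos: [539.8, 330.6, 206.7]
ee_rot: [0.001, 0.725, 0.689, 0.0]
force: [-0.5, 0.4, -2.0]
gripper_width: 8.9
grasp_force: 78.9
```

No contact, so the head has entered the opening. I'll continue in to the shank.

In the tool's units: -12.5 mm is -0.0208, -8 mm is -0.0133.

{"fn": "inch_along", "kwargs": {
  "segments": [
    {"sx":-0.0005, "sy":-0.0067, "jaw":5},
    {"sx":-0.0005, "sy":-0.0133, "jaw":5},
    {"sx":-0.0005, "sy":-0.0208, "jaw":5},
    {"sx":-0.0005, "sy":-0.0208, "jaw":5},
    {"sx":-0.0005, "sy":-0.0208, "jaw":5}
  ]
}}

```text
time: 23.82
tool_pos: [527.2, 331.0, 206.7]
ee_rot: [0.001, 0.725, 0.689, 0.0]
force: [0.6, -0.6, -1.9]
gripper_width: 9.1
grasp_force: 78.9
```

In the tool's units: 22 mm is 0.0367, 18 mm is 0.03.

{"fn": "inch_along", "kwargs": {
  "segments": [
    {"sx":-0.0013, "sz":0.005, "jaw":5},
    {"sx":-0.0013, "sz":0.0133, "jaw":5},
    {"sx":-0.0013, "sz":0.0217, "jaw":5},
    {"sx":-0.0013, "sz":0.03, "jaw":5},
    {"sx":-0.0013, "sz":0.0367, "jaw":5},
    {"sx":-0.0013, "sz":0.0367, "jaw":5},
    {"sx":-0.0013, "sz":0.0367, "jaw":5}
  ]
}}

```text
time: 24.7
tool_pos: [527.2, 330.2, 184.9]
ee_rot: [0.001, 0.725, 0.689, 0.0]
force: [-0.6, -0.7, -1.5]
gripper_width: 8.5
grasp_force: 78.9
```

In the tool's units: 11 mm is 0.0183, 10 mm is 0.0167.

{"fn": "inch_along", "kwargs": {
  "segments": [
    {"sz":0.0067, "jaw":5},
    {"sz":0.0117, "jaw":5},
    {"sz":0.015, "jaw":5},
    {"sz":0.0167, "jaw":5},
    {"sz":0.0183, "jaw":5},
    {"sz":0.0183, "jaw":5},
    {"sz":0.0183, "jaw":5}
  ]
}}

```text
time: 25.58
tool_pos: [527.3, 330.2, 174.7]
ee_rot: [0.001, 0.725, 0.689, 0.001]
force: [-4.5, -1.7, 6.8]
gripper_width: 9.2
grasp_force: 80.6
```

In the tool's units: -110 mm is -0.1833, -60 mm is -0.1.

{"fn": "inch_along", "kwargs": {
  "segments": [
    {"sz":-0.0012, "jaw":5},
    {"sz":-0.0012, "jaw":7},
    {"sz":-0.0012, "jaw":12},
    {"sz":-0.0012, "jaw":20},
    {"sz":-0.0012, "jaw":30},
    {"sz":-0.0012, "jaw":30},
    {"sz":-0.0012, "jaw":30},
    {"sz":-0.0333, "jaw":30},
    {"sz":-0.1, "jaw":30},
    {"sz":-0.1833, "jaw":30},
    {"sz":-0.1833, "jaw":30}
  ],
  "clamp_n": 20
}}

```text
time: 26.95
tool_pos: [527.9, 330.7, 288.0]
ee_rot: [0.001, 0.725, 0.689, 0.004]
force: [0.0, 0.2, -1.7]
gripper_width: 30.6
grasp_force: 0.0
```

```bash
python3 - <<'E'
from h import *
go(400,150,285,87)
E
```

```text
from [527.9 330.7 288. ] row [-186.8 -118.7    1.6] [ 0.0071 -0.0033  0.0024] w 30.6 F [ 0.   0.2 -1.7] t 26.9
```

In the tool's units: -187 mm is -0.3117, -160 mm is -0.2667.

{"fn": "inch_along", "kwargs": {
  "segments": [
    {"sx":-0.0667, "sy":-0.0417, "jaw":30},
    {"sx":-0.1333, "sy":-0.0833, "jaw":30},
    {"sx":-0.2, "sy":-0.125, "jaw":30},
    {"sx":-0.2667, "sy":-0.1667, "jaw":30},
    {"sx":-0.3117, "sy":-0.1983, "jaw":30},
    {"sx":-0.3117, "sy":-0.1983, "jaw":30},
    {"sx":-0.3117, "sy":-0.1983, "jaw":30},
    {"sx":-0.3117, "sy":-0.1983, "jaw":30}
  ]
}}

```text
time: 27.95
tool_pos: [399.2, 149.9, 283.3]
ee_rot: [0.0, 0.724, 0.689, -0.0]
force: [-0.2, -0.8, 0.2]
gripper_width: 30.0
grasp_force: 0.0
```

```bash
python3 - <<'E'
from h import *
S=get_image('side');t=get_image('top')
f=lambda im,x,y,w,h,k:cv2.resize(im[y:y+h,x:x+w],None,fx=k,fy=k,interpolation=cv2.INTER_CUBIC)
o=np.zeros((600,800,3),np.uint8)
o[:,:400]=f(S,200,125,66,100,6)[:, :400] if 0 else cv2.resize(S[125:225,200:267],(400,600),interpolation=cv2.INTER_CUBIC)
o[:300,400:800]=f(t,120,170,80,60,5)
o[300:,400:800]=f(S,225,240,133,100,3)[:300,:399][:, :].repeat(1,1) if 0 else cv2.resize(S[240:340,225:358],(400,300),interpolation=cv2.INTER_CUBIC)
cv2.imwrite('pics/c9.png',o)
E
```

```text
(no output)
```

View pics/c9.png

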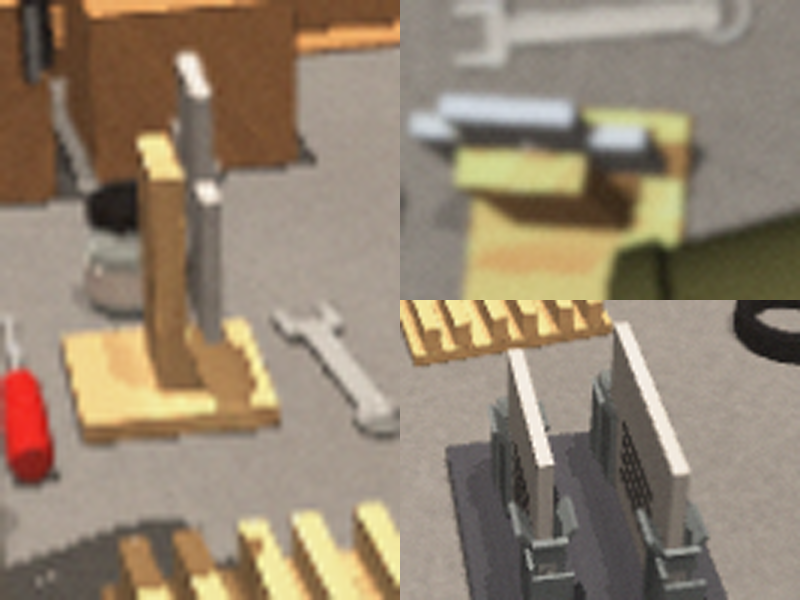

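The guard hangs upright on the screw beside the post, with its tab top at (195,75) and bottom at (210,335). Both covers sit at equal height in the rack, with near top corners at (545,465) and (683,470), and the wrench and jar are undisturbed.

```bash
python3 -c "
from workcell import bot, get_image, get_calibration
print(bot.job_done())"
```

```text
the job is handed in; nothing more can be done
None
```

The job is handed in at about 28 s on the robot's clock: the wide cover and then the narrow one are pushed down to the floor of their own rack slots, and the guard hangs upright on the post's screw. The final pictures agreed with this, though I got no verdict back and saw no clip snap directly.

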